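Set the keeper on the glassblower's tube rest

TASK

Roll the amber glass tube along the plate of the tube rest, without lifting or dragging it, until it lies against both stops under the raised blue keeper. Then screw the knurled brass cap down (clockwise) until it bottoms out and back it off a quarter turn, so that the tube is kept in but can still turn, and finish while still gripping the cap there. Leave the other things on the bench where they are.

Things in the scene. Friction and masses are not known exactly. Their poses are not given: they have to be found in the camera images.
- rest: Tube rest, fixed to the bench: dark flat plate, 215 mm (its x) by 200 mm (its y), top face 10 mm above the bench, spanning x -130 to +85 mm in its own frame. Origin on the bench surface, under the line where the tube's axis lies when home. Its x axis points from the plate's free end, where the tube starts, to the stops and the cap; z up. A pillar at x +60, y 0 carries keeper and cap.
- stop_l (a point): Left steel stop (24 mm wide, 20 mm tall above the plate): middle of the face that the tube comes to touch, at x +15, y +55 mm of the rest, 15 mm above the plate.
- stop_r (a point): Right steel stop, the same, at x +15, y -55 mm of the rest.
- keeper: Blue keeper: flat arm 20 mm wide, 10 mm thick along y = 0 of the rest, from the pillar out to x -25 mm. It does not turn; it rises and sinks with the cap, 10 mm a full turn. With the cap bottomed its top face is 53 mm above the bench and its origin coincides with the rest's; at the start it is 7 to 9 mm higher. z up.
- lip (a point): Lower edge of the keeper's downward lip (x -25 to -13 mm of the rest): 35 mm above the bench with the cap bottomed, 42 mm or more at the start, so that the 30 mm tube (top 40 mm above the bench) passes under. With the cap down or a quarter turn back the lip keeps the tube in. If the tube is not home the lip lands on it.
- tube: Amber glass tube, dark sealed ends, 30 mm diameter, 160 mm long, 70 to 120 g, loose on the plate, across it, 50 to 75 mm before home. Origin at its middle on its axis; y along the tube; z points to a white line along it, on top at the start. Smooth (friction 0.4): pushed from behind it rolls, and stops soon after. Home: axis at x 0 of the rest, touching both stops, parallel to the rest's y.
- cap (a joint): Turn of the brass cap about its upright axis, rad: 0 bottomed out (hard stop), growing as it is unscrewed (counter-clockwise from above), 4.4 to 5.8 at the start, 6.1 at most; a quarter turn back = 1.57. Stays where left; 0.06 N m turns it. Rises 10 mm a turn. A white line on its top, from centre to rim, points along the keeper arm at a small red mark when bottomed.
- knurl: The knurled brass cap: upright cylinder, 36 mm diameter, 32 mm tall, gripped across its diameter. Origin on its axis at its lower end, at x +60 mm, y 0 of the rest, 53 mm above the bench when bottomed, 60 to 62.5 mm at the start. The keeper arm (on the -x side) and its 34 mm round collar lie directly under it. z up.
- ferrule: Bystander: small brass ferrule, 22 mm wide, 24 mm tall, standing on a corner of the plate beside the cap (about 70 mm from the cap's axis). Origin at its underside.
- vblock: Bystander: bright steel block with a slot, 50 x 45 x 40 mm, on the bench beside the rest's plate. Origin at its underside.
- paddle: Bystander: black graphite paddle, 90 x 70 x 10 mm, with a 105 mm wooden handle. Origin under the joint of handle and blade.
- scriber: Bystander: hand tool with a handle like a screwdriver, lying on the bench. Origin at its underside.
- bulb: Bystander: blown glass bulb with a neck, 80 mm wide, 125 mm tall, standing. Origin at its underside.
Things that resemble listed ones, but are neither listed nor needed, are in the scene too. There is more than one size of the tube; the one meant has the size given above.

How it is judged:
By the outcome, as a careful person would: the job done as asked, in the order asked, and still so for the second after the job is handed in, while the arm keeps its last pose, push and grip.
It also fails if it takes over 72 s, if anything falls off the work surface, if the arm or the gripper's body presses on something with over 40 N, if the wrist force passes 120 N, or if a joint passes its speed limit or range.

ROBOT

A 7-joint arm with a two-finger parallel gripper is mounted at the origin on the work surface. World frame = base frame: x ahead of the robot, y to its left, z up, the work surface at z = 0. Lengths are in mm, angles in rad, forces in N, time in s.
With the tool pointing down it reaches from about 425 to 1025 mm from the base axis. Payload 3.6 kg.
Tool frame: the origin (TCP) lies at the very end of the fingers, on their centre line; the grasp point (between the pads) lies arm.grasp_offset behind it (arm.grasp_offset is the distance from the TCP to the grasp point, in mm); z points along the fingers, x is the direction in which the jaws open and shut, and the axes are right-handed (so a half turn about z gives the same grasp; the last joint's range is limited). The gripper opens to 85 mm and grips with 20 to 120 N. Pads are 22 mm wide; open, the fingers measure 114 mm over their backs; the gripper's body (76 mm by 85 mm) begins 54 mm behind the grasp point. The pads swing forward as they close: fully open they stand 13 mm farther back than shut.
Start: joints at [-1.429, 0.591, 0.048, 1.609, -0.033, 0.943, -0.034], TCP at [169.37, 704.942, 231.302] pointing down, gripper open.
Joint ranges: [-2.69, 2.69], [-0.47, 2.24], [-1.27, 1.36], [0.19, 2.51], [-1.53, 4.68], [0.08, 2.07], [-3.09, 3.09]. Speed limits (rad/s): [2.57, 2.57, 3.14, 3.14, 3.14, 3.14, 3.14].

INTERFACE

Orientations are given as a unit quaternion [x, y, z, w].
In Python, from rig import arm gives the robot as it stands. The module is installed in compiled form; this text tells all that it offers.
- The arm moves only by the tool apply_moves, never from a script. Its argument "targets" is one flat list of numbers, 7 for each row, row after row: the shift along the tool's x, y, z in cm, then the turn, a rotation vector about the tool's x, y, z in rad, then the finger opening in cm, from 0 to 8.54. A call has 1 to 8 rows; each row shifts and turns the pose as measured when the row begins, along the tool's axes as they then stand; what a row does not reach is not made up. A row lasts 1/8 s, in which the tool goes at most 62.5 mm and 10.7 degrees, less where a joint would pass 70% of its speed; a pose out of reach is approached as far as the arm can. A call is refused whole if a number of a shift passes 6.25 or a number of a turn 0.188, either way. A call with a gripper value outside its range is refused whole. The fingers move at their own pace and stop on an object; "force" is the grip in N (left out, the last holds). Time passes only in rows, so rows that do not move let the fingers close. It gives the time, the measured TCP pose, the force and the opening at its end, in the units of the state.
- arm.read_state(): the state, without advancing time (a new reading comes with each control period).
- arm.grab_frame(name): name is "side" or "top" or "wrist"; returns a dict with "color" (420x560x3 uint8, red, green, blue), "depth" (420x560 float32, mm along the optical axis (not along the pixel's ray), 0 where there is no reading), "fx", "fy", "cx", "cy" (pixels), "world_to_cam" (4x4, takes a point from world to camera coordinates). Camera axes: x right, y up, looking along -z (the intrinsics and any distortion apply to the point x, -y, -z); pixel columns grow to the right and rows downward; lengths in mm; the calibration is good to about 2 mm. A picture is of the moment at which its call begins.
- arm.sign_off(): hands the job in, once; it reports no verdict.
The state is a dict: "t": time; "joint_pos": joint angles; "joint_vel": joint speeds; "effort": joint torques, N m; "tool_pos": TCP position; "eef_rot": TCP orientation; "force": force on the tool from outside, world axes, zero at the start; "wrist_torque": the same for the moment, N m; "opening": finger opening in mm.
Only numpy, scipy, OpenCV 4.12 (cv2) and the standard library are available. Lean on these libraries where they do the work, as an engineer would, in place of code of your own. Each camera call takes 0.05 s, during which the arm holds its last target.

## Working session

There is one attempt and no reset: what is moved stays moved. The work goes in short steps, Python scripts to look and compute and a tool call to move; the robot and the scene stay as the last step left them, time stands still between calls to the robot, and variables do not carry over. Pictures are saved under pics/ and viewed, and the job is handed in when it is done.

Besides the shell and the picture viewer there is one more tool, called after "Request:" by a JSON object that holds its "fn" and its "kwargs". apply_moves: Moves the arm, as the interface text tells. Its arguments: {"type":"object","properties":{"targets":{"type":"array","items":{"type":"number"}},"force":{"type":"number"}},"required":["targets"]}

```bash
mkdir -p pics; cat > h.py <<'E'
import numpy as np, cv2
from rig import arm
def save(n,img,s=1.0):
    im=cv2.cvtColor(img,cv2.COLOR_RGB2BGR)
    if s!=1: im=cv2.resize(im,None,fx=s,fy=s,interpolation=cv2.INTER_CUBIC)
    cv2.imwrite('pics/'+n+'.png',im)
def ray(f,u,v):
    T=np.linalg.inv(f['world_to_cam']); d=np.array([(u-f['cx'])/f['fx'],-(v-f['cy'])/f['fy'],-1.])
    return T[:3,3],T[:3,:3]@d
def plane(f,u,v,z):
    o,d=ray(f,u,v); return o+d*(z-o[2])/d[2]
def pt(f,u,v):
    o,d=ray(f,u,v); return o+d*float(f['depth'][int(round(v)),int(round(u))])
def proj(f,p):
    q=f['world_to_cam']@np.append(p,1.); return f['cx']+f['fx']*q[0]/-q[2], f['cy']-f['fy']*q[1]/-q[2]
E
python3 - <<'E'
from h import *
s=arm.read_state(); print({k:np.round(v,3) for k,v in s.items()}, arm.grasp_offset)
for n in ['side','top','wrist']:
    f=arm.grab_frame(n); save(n+'0',f['color'],1.4); np.savez(n+'0.npz',**f)
    T=np.linalg.inv(f['world_to_cam']); print(n,[k for k in f],f['fx'],f['cx'],f['cy'],T[:3,3].round(),-T[:3,2].round(2))
E
```

```text
{'t': np.float64(0.0), 'joint_pos': array([-1.429,  0.592,  0.048,  1.61 , -0.033,  0.943, -0.034]), 'joint_vel': array([ 0.001,  0.001,  0.   , -0.001, -0.001,  0.001,  0.   ]), 'effort': array([-0.0000e+00, -5.4871e+01,  1.5470e+00, -1.9813e+01,  9.0000e-03,
        9.0000e-03, -0.0000e+00]), 'tool_pos': array([169.154, 704.122, 230.137]), 'eef_rot': array([ 0.785,  0.619, -0.001,  0.001]), 'force': array([ 0.176, -0.237,  0.091]), 'wrist_torque': array([-0.02 ,  0.057, -0.009]), 'opening': np.float64(85.33)} 18.700000000000003
side ['color', 'depth', 'fx', 'fy', 'cx', 'cy', 'world_to_cam'] 394.78632426758634 279.70842721691037 214.9342591206853 [ 336. -635.  763.] [ 0.19  0.67 -0.71]
top ['color', 'depth', 'fx', 'fy', 'cx', 'cy', 'world_to_cam'] 389.41487856523645 278.85971001893967 205.93601043049287 [ 400.   17. 1336.] [ 0.11  0.01 -0.99]
wrist ['color', 'depth', 'fx', 'fy', 'cx', 'cy', 'world_to_cam'] 374.3574953329097 271.82861031943105 208.4477080080101 [ 92. 724. 373.] [ 0.3  -0.08 -0.95]
```

View pics/side0.png

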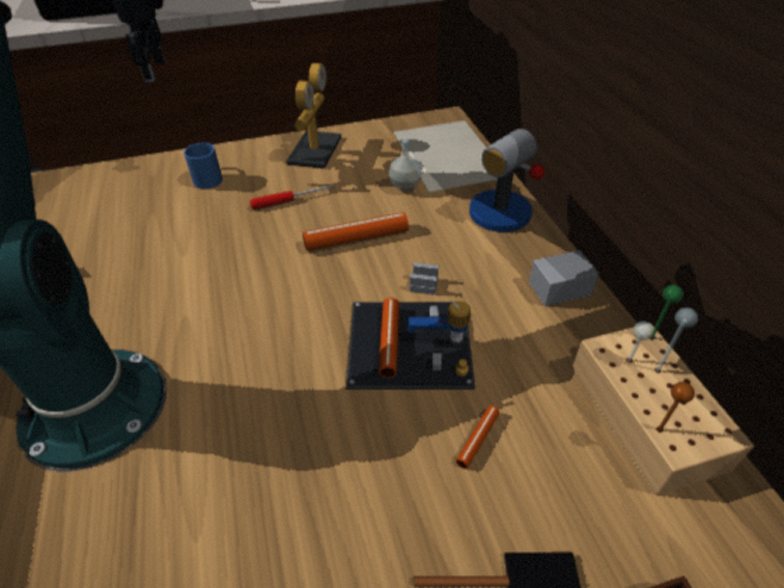

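View pics/top0.png

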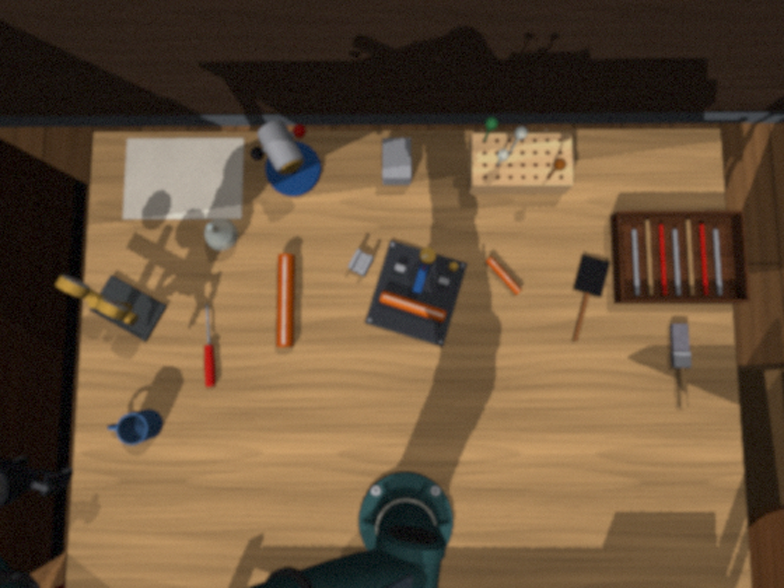

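View pics/wrist0.png

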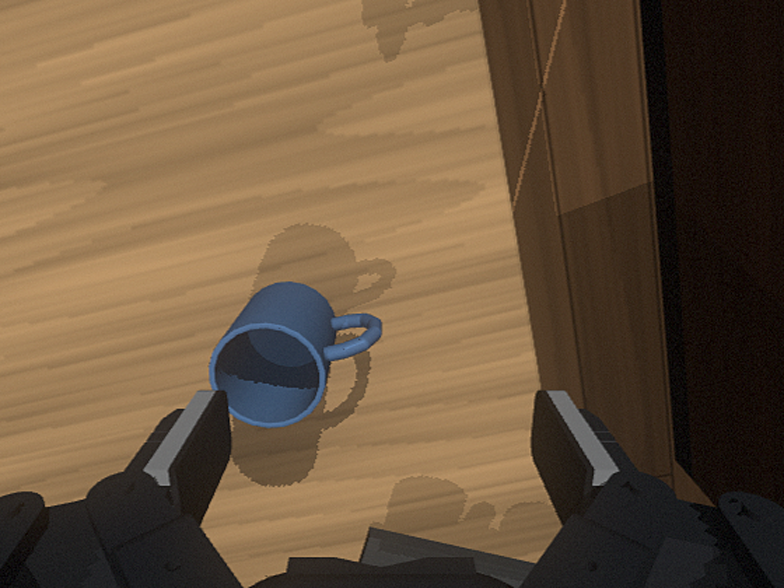

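Candidates for the amber tube, at pixels of the enlarged top view: the long tube on the bench (286,300), the thin short tube (503,275), and the tube lying on the dark plate (412,305). By the description it is the one on the plate. I'll check it in close crops.

```bash
python3 - <<'E'
from h import *
t=dict(np.load('top0.npz')); s=dict(np.load('side0.npz'))
def crop(f,n,x0,y0,x1,y1,k):
    save(n,f['color'][y0:y1,x0:x1],k)
crop(t,'topc',250,160,350,255,7.5)
crop(s,'sidec',240,205,350,285,7)
E
```

```text
(no output)
```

View pics/topc.png

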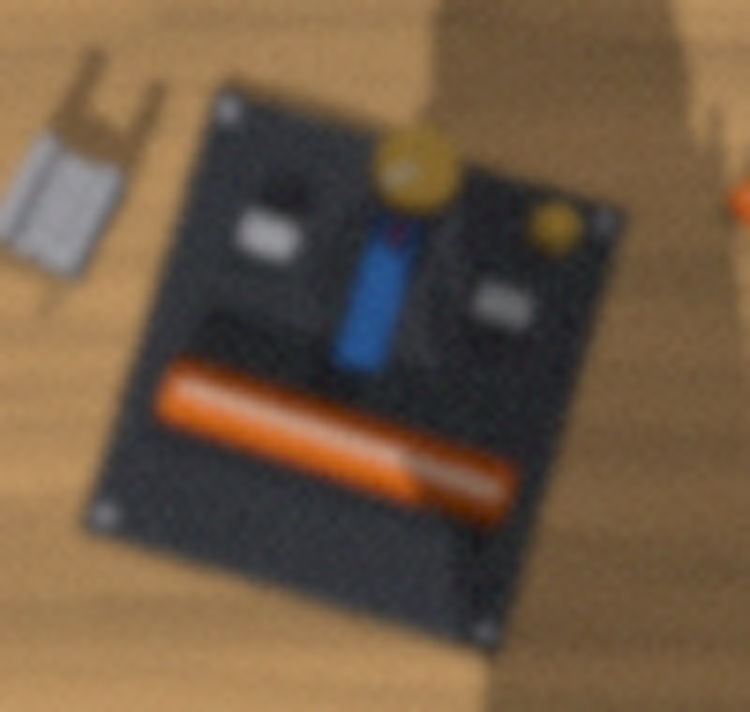

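View pics/sidec.png

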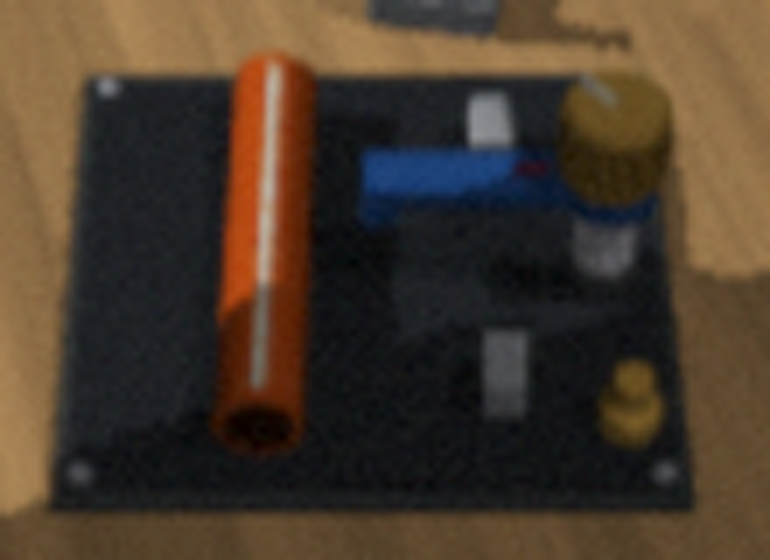

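The crops show the amber tube lying across the dark plate (top crop 335,440), with the blue keeper and brass cap (417,172) ahead of it, the stops at (268,237) and (503,305), and the ferrule at (555,225). Next I'll measure the rest and the tube.

```bash
cat >> h.py <<'E'
def fitrest(C):
    # C: corner world pts in order (+x,+y),(+x,-y),(-x,-y),(-x,+y)
    L=np.array([[85,100],[85,-100],[-130,-100],[-130,100.]]); C=np.array(C)[:,:2]
    a=L-L.mean(0); b=C-C.mean(0)
    th=np.arctan2((a[:,0]*b[:,1]-a[:,1]*b[:,0]).sum(),(a*b).sum())
    R=np.array([[np.cos(th),-np.sin(th)],[np.sin(th),np.cos(th)]])
    t=C.mean(0)-R@L.mean(0); return th,t,(C-t)@R-L
def torest(p,th,t):
    R=np.array([[np.cos(th),-np.sin(th)],[np.sin(th),np.cos(th)]]); return (np.asarray(p)[:2]-t)@R
E
python3 - <<'E'
from h import *
t=dict(np.load('top0.npz')); s=dict(np.load('side0.npz'))
ct=[plane(t,250+u/7.5,160+v/7.5,10) for u,v in [(226,82),(628,210),(495,655),(82,528)]]
# side: corner order (+x,+y) far right..., 
cs=[plane(s,240+u/7,205+v/7,10) for u,v in [(650,72),(692,497),(52,497),(86,76)]]
for C in (ct,cs):
    th,o,r=fitrest(C); print(th,o,r.round(1).tolist())
th,o,_=fitrest(ct)
# tube mask
for f,n in ((t,'t'),(s,'s')):
    hsv=cv2.cvtColor(f['color'],cv2.COLOR_RGB2HSV)
    m=((hsv[...,0]<14)&(hsv[...,1]>170)&(hsv[...,2]>70)).astype(np.uint8)
    k,l,st,c=cv2.connectedComponentsWithStats(m)
    for i in range(1,k):
        if st[i,4]>60: print(n,st[i],c[i].round(1), plane(f,*c[i],25).round(1), torest(plane(f,*c[i],25),th,o).round(1))
for u,v in [(187,385),(497,490)]:
    p=plane(t,250+u/7.5,160+v/7.5,35);print('line ends',p.round(1),torest(p,th,o).round(1))
E
```

```text
-0.304480960587779 [557.57090393 -35.60826163] [[0.5, -3.0], [-1.4, 3.2], [1.2, 2.3], [-0.3, -2.5]]
-0.29721571356418214 [558.41775746 -36.54404002] [[0.3, -1.4], [-2.1, 2.3], [1.1, 2.0], [0.7, -2.9]]
t [466 159  14  52 357] [473.  182.8] [ 623.3 -621.8   25. ] [ 238.5 -539.6]
t [495 159  14  52 370] [502.  182.5] [ 624.2 -719.5   25. ] [ 268.6 -632.4]
t [197 181  14  67 527] [204.1 214.2] [516.7 288.6  25. ] [-136.2  297.1]
t [347 184  23  26  89] [357.7 197.1] [ 574.7 -231.6   25. ] [  75.1 -181.9]
t [273 208  46  17  89] [296.2 215.4] [512.4 -23.1  25. ] [-46.8  -1.6]
t [271 211  47  19 152] [291.9 220.6] [494.8  -8.6  25. ] [-68.    6.9]
t [146 247   8  29 210] [149.3 261.1] [359.  469.2  25. ] [-340.8  422. ]
s [178 136  32  13 197] [193.2 141.8] [357.1 459.7  25. ] [-339.7  412.4]
s [216 152  76  27 708] [253.7 165.2] [514.7 284.6  25. ] [-136.9  292.6]
s [271 213  14  51 420] [277.6 237.3] [503.4 -11.3  25. ] [-59.    6.9]
s [479 273  17  19 143] [486.9 279.9] [ 915.2 -269.8   25. ] [ 411.4 -116.2]
s [326 289  31  46 362] [341.4 311.2] [ 574.3 -249.1   25. ] [  79.9 -198.6]
s [307 412  37   6 102] [325.5 414.5] [ 469.1 -430.3   25. ] [  33.9 -403.1]
line ends [525.3  48.4  35. ] [-55.9  70.4]
line ends [478.4 -89.8  35. ] [-59.3 -75.4]
```

Request:
{"fn": "apply_moves", "kwargs": {"targets": [-3.6,4.8,0,0,0,0,5,-3.6,4.8,0,0,0,0,5,-3.6,4.8,0,0,0,0,5,-3.6,4.8,0,0,0,0,5,-3.6,4.8,0,0,0,0,5,-3.6,4.8,0,0,0,0,5,-3.6,4.8,0,0,0,0,5,-3.6,4.8,0,0,0,0,5]}}

```text
t: 1.15
tool_pos: [479.7, 330.9, 227.1]
eef_rot: [0.781, 0.624, -0.001, -0.001]
force: [0.7, 0.4, 0.8]
opening: 50.0
```

```bash
cat >> h.py <<'E'
from scipy.spatial.transform import Rotation as Ro
def go(target_xyz, tool_x_angle=None):
    s=arm.read_state(); R=Ro.from_quat(s['eef_rot'])
    d=R.inv().apply(np.array(target_xyz)-s['tool_pos'])/10
    out='t %.2f pos %s shift cm %s'%(s['t'],s['tool_pos'].round(1),d.round(2))
    if tool_x_angle is not None:
        c,sn=np.cos(tool_x_angle),np.sin(tool_x_angle)
        G=Ro.from_matrix(np.array([[c,sn,0],[sn,-c,0],[0,0,-1.]]))
        out+=' turn %s'%((R.inv()*G).as_rotvec().round(3))
    print(out,'F',s['force'].round(1),'T',s['wrist_torque'].round(2),'open',s['opening'].round(1),'q7 %.2f'%s['joint_pos'][6])
E
python3 - <<'E'
from h import *
go([443,-1,230],np.pi/2-.301)
E
```

```text
Traceback (most recent call last):
  File "h.py", line 34, in go
    print(out,'F',s['force'].round(1),'T',s['wrist_torque'].round(2),'open',s['opening'].round(1),'q7 %.2f'%s['joint_pos'][6])
                                                                            ^^^^^^^^^^^^^^^^^^
AttributeError: 'float' object has no attribute 'round'
```

```bash
sed -i "s/s\['opening'\].round(1)/round(float(s['opening']),1)/" h.py
python3 - <<'E'
from h import *
go([443,-1,230],np.pi/2-.301)
E
```

```text
t 1.15 pos [479.7 330.9 227.1] shift cm [-33.18   3.72  -0.29] turn [-0.003  0.     0.079] F [0.7 0.4 0.8] T [ 0.   -0.03  0.  ] open 50.0 q7 0.72
```

Request:
{"fn": "apply_moves", "kwargs": {"targets": [-4.2,0.5,0,0,0,0.01,5,-4.2,0.5,0,0,0,0.01,5,-4.2,0.5,0,0,0,0.01,5,-4.2,0.5,0,0,0,0.01,5,-4.2,0.5,0,0,0,0.01,5,-4.2,0.5,0,0,0,0.01,5,-4.2,0.5,0,0,0,0.01,5,-4.2,0.4,0,0,0,0.01,5]}}

```text
t: 2.15
tool_pos: [432.3, -17.4, 226.9]
eef_rot: [0.808, 0.589, 0.0, 0.0]
force: [0.8, -0.5, 0.5]
opening: 50.1
```

```bash

python3 - <<'E'
from h import *
go([443,-1,230],np.pi/2-.301)
f=arm.grab_frame('wrist'); np.savez('w1.npz',**f); save('w1',f['color'],1.4)
E
```

```text
t 2.15 pos [432.3 -17.4 226.9] shift cm [ 1.89  0.51 -0.31] turn [ 0.001  0.    -0.011] F [ 0.8 -0.5  0.5] T [ 0.03 -0.05  0.02] open 50.1 q7 1.27
```

View pics/w1.png

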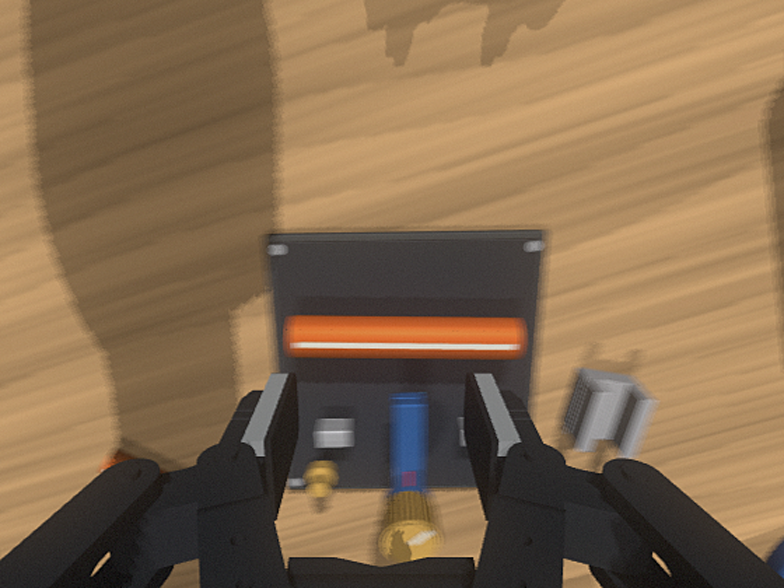

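The tube lies across the plate at (405,337), slightly tilted at most. The stops are at (334,433) and about (475,433), the keeper at (408,430), the cap at (410,540) and the free plate edge at row 240. I'll measure it now that the arm has stopped.

Request:
{"fn": "apply_moves", "kwargs": {"targets": [1.9,0.5,-0.3,0,0,-0.011,5,0,0,0,0,0,0,5,0,0,0,0,0,0,5]}}

```text
t: 2.58
tool_pos: [441.1, -6.2, 229.9]
eef_rot: [0.808, 0.59, -0.002, 0.001]
force: [-0.2, -0.9, 0.7]
opening: 50.3
```

```bash

python3 - <<'E'
from h import *
go([443,-1,230],np.pi/2-.301)
f=arm.grab_frame('wrist'); np.savez('w2.npz',**f); save('w2',f['color'][150:420,170:410],2.2)
hsv=cv2.cvtColor(f['color'],cv2.COLOR_RGB2HSV)
m=((hsv[...,0]<16)&(hsv[...,1]>150)&(hsv[...,2]>70)).astype(np.uint8); m=cv2.morphologyEx(m,cv2.MORPH_CLOSE,np.ones((7,7)))
k,l,st,c=cv2.connectedComponentsWithStats(m)
for i in range(1,k):
    if st[i,4]>300: 
        print(st[i],c[i].round(1)); r=cv2.minAreaRect(np.argwhere(l==i)[:,::-1].astype(np.float32)); print(r)
m=((hsv[...,2]>190)&(hsv[...,1]<90)).astype(np.uint8)
k,l,st,c=cv2.connectedComponentsWithStats(m)
for i in range(1,k):
    if st[i,4]>30: print('white',st[i],c[i].round(1))
E
```

```text
t 2.58 pos [441.1  -6.2 229.9] shift cm [ 0.56  0.02 -0.01] turn [-0.     0.004 -0.009] F [-0.2 -0.9  0.7] T [ 0.04  0.04 -0.  ] open 50.3 q7 1.25
[ 197  219  167   32 4954] [279.8 235. ]
((279.99371337890625, 234.98703002929688), (166.1797332763672, 29.95879554748535), 0.7392593026161194)
[ 65 315  35  21 340] [ 78.  325.6]
((81.5389404296875, 328.0604248046875), (29.585479736328125, 19.537580490112305), 23.498567581176758)
white [202 238 157   6 605] [280.5 240.9]
white [285 373  13   9  49] [291.2 377. ]
```

View pics/w2.png

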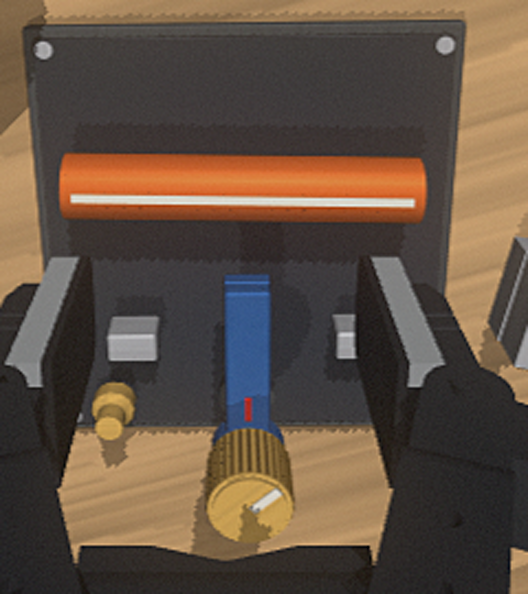

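```bash

python3 - <<'E'
from h import *
f=dict(np.load('w2.npz'))
P=lambda u,v,z: plane(f,170+u/2.2,150+v/2.2,z)
a=P(43,50,10.5);b=P(446,45,10.5); d=b-a; print('screws',a.round(1),b.round(1),'yaw',np.arctan2(-d[0],d[1]),np.linalg.norm(d), 'mid',((a+b)/2).round(1))
yaw=np.arctan2(-d[0],d[1])
c1=P(27,33,10);c2=P(464,27,10);print('corners',c1.round(1),c2.round(1),np.linalg.norm(c1-c2),((c1+c2)/2).round(1))
# keeper center
k1=P(248,290,61);k2=P(249,395,61);e=k2-k1;print('keeper',k1.round(1),k2.round(1),'yaw',np.arctan2(e[1],e[0]))
cap=P(250,508,61.4+32); rim=P(280,492,61.4+32); print('cap',cap.round(1), (rim-cap).round(1))
for yw in (yaw,-.301):
  ex=np.array([np.cos(yw),np.sin(yw)]); ey=np.array([-ex[1],ex[0]])
  o=((c1+c2)/2)[:2]+130*ex; print('origin from free edge',o.round(1),'from cap',(cap[:2]-60*ex).round(1))
  L=(rim-cap)[:2]; an=np.arctan2(L@ey,L@ex); print('cap angle',(an-np.pi)%(2*np.pi))
  for u in (197,280,363):
    # tube silhouettes: back row and front row at that column
    pass
s=P(132,335,30); print('stop_r face approx', torest(P(132,318,30),yaw,o))
l1=plane(f,202.5,240.2,39.5);l2=plane(f,358.5,241.6,39.5);print('tube line',l1.round(1),l2.round(1),torest(l1,yaw,o),torest(l2,yaw,o))
# depth check
for u,v in [(215,240),(280,241),(345,241)]: print(pt(f,u,v).round(1), torest(pt(f,u,v),yaw,o).round(1))
E
```

```text
screws [418.2 -84.7  10.5] [471.   87.9  10.5] yaw -0.2965687623212304 180.5648851911124 mid [444.6   1.6  10.5]
corners [408.9 -88.8  10. ] [465.6  97.5  10. ] 194.75713037199606 [437.2   4.3  10. ]
keeper [534.5 -25.7  61. ] [584.8 -40.9  61. ] yaw -0.29264131908183466
cap [615.4 -50.8  93.4] [-4.1 14.4  0. ]
origin from free edge [561.5 -33.7] from cap [558.1 -33.3]
cap angle 5.28837553620578
origin from free edge [561.4 -34.2] from cap [558.1 -33. ]
cap angle 5.292806773884549
stop_r face approx [  3.3896758  -54.07915422]
tube line [479.6 -89.1  39.5] [526.6  53.6  39.5] [-62.15808811 -76.38785715] [-58.9276828   73.86048111]
[482.6 -77.1  40.9] [-62.8 -64.1]
[502.5 -18.   40.9] [-61.1  -1.7]
[521.8  41.4  40. ] [-59.9  60.7]
```

```bash
python3 - <<'E'
from h import *
go([461.5,-4.2,16],1.274)
E
```

```text
t 2.62 pos [441.3  -6.1 230. ] shift cm [ 0.86  1.86 21.39] turn [ 0.     0.003 -0.013] F [0.8 0.9 0.5] T [ 0.   -0.    0.04] open 50.3 q7 1.25
```

Request:
{"fn": "apply_moves", "kwargs": {"targets": [0.4,0.9,2,0,0,-0.007,5,0.4,0.9,4,0,0.003,-0.006,5,0,0,5,0,0,0,5,0,0,4,0,0,0,5,0,0,2,0,0,0,5,0,0,0,0,0,0,5,0,0,0,0,0,0,5]}}

```text
t: 3.5
tool_pos: [466.4, 1.4, 56.1]
eef_rot: [0.801, 0.599, 0.004, 0.001]
force: [0.3, -0.7, -0.8]
opening: 50.0
```

```bash
python3 - <<'E'
from h import *
go([461.5,-4.2,16],1.274)
f=arm.grab_frame('wrist'); np.savez('w3.npz',**f); save('w3',f['color'],1.4)
E
```

```text
t 3.50 pos [466.4   1.4  56.1] shift cm [-0.69 -0.34  4.01] turn [ 0.006 -0.004  0.01 ] F [ 0.3 -0.7 -0.8] T [-0.03 -0.02  0.01] open 50.0 q7 1.36
```

View pics/w3.png

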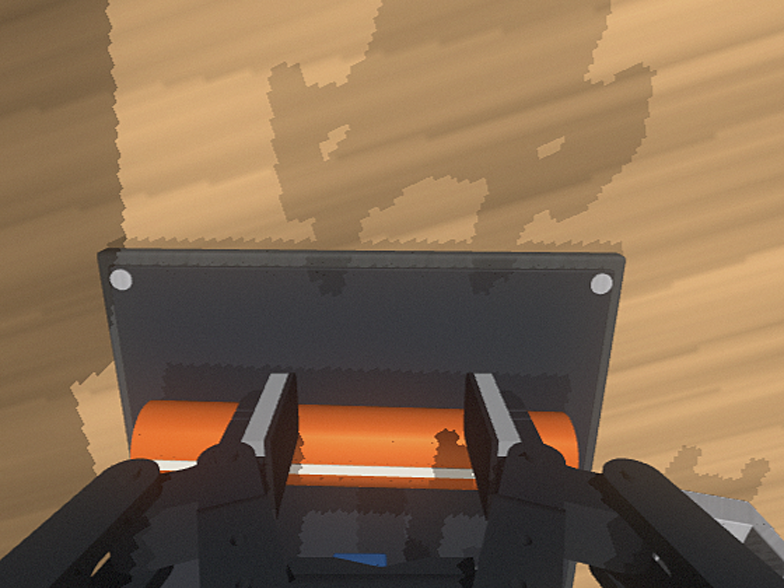

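```bash
python3 - <<'E'
from h import *
f=dict(np.load('w3.npz')); s=arm.read_state(); R=Ro.from_quat(s['eef_rot'])
for u,v in [(285,378),(275,400),(262,430),(250,452),(290,400),(288,440),(280,500),(292,378),(476,378),(490,410),(508,450)]:
    p=pt(f,u/1.4,v/1.4); print((u,v),p.round(0),R.inv().apply(p-s['tool_pos']).round(1))
E
```

```text
(285, 378) [449. -21.  65.] [-26.6 -10.1  -9.2]
(275, 400) [448. -21.  79.] [-26.8 -10.8 -22.6]
(262, 430) [448. -22.  93.] [-27.  -11.1 -36.9]
(250, 452) [447. -22. 103.] [-27.5 -11.8 -46.5]
(290, 400) [454. -21.  70.] [-24.6  -5.9 -14.1]
(288, 440) [463. -23.  76.] [-24.8   3.5 -19.2]
(280, 500) [470. -25.  91.] [-24.6  10.7 -34.3]
(292, 378) [451. -20.  63.] [-25.   -9.1  -7.2]
(476, 378) [464.  30.  67.] [ 27.2 -10.7 -10.3]
(490, 410) [464.  31.  83.] [ 27.9 -10.4 -26.9]
(508, 450) [462.  31. 103.] [ 27.8 -12.2 -46.3]
```

Request:
{"fn": "apply_moves", "kwargs": {"targets": [-0.6,-0.4,0,0.005,-0.004,0.01,5,0,0,1.5,0,0,0,5,0,0,1.5,0,0,0,5,0,0,1.2,0,0,0,5,0,0,0,0,0,0,5,0,0,0,0,0,0,5]}}

```text
t: 4.3
tool_pos: [462.0, -3.5, 12.8]
eef_rot: [0.804, 0.595, 0.002, 0.001]
force: [-0.4, 0.3, 0.4]
opening: 50.1
```

```bash
python3 - <<'E'
from h import *
go([461.5,-4.2,13],1.274)
E
```

```text
t 4.30 pos [462.   -3.5  12.8] shift cm [-0.08 -0.02 -0.02] turn [ 0.004 -0.001 -0.   ] F [-0.4  0.3  0.4] T [ 0.02 -0.05 -0.05] open 50.1 q7 1.37
```

Request:
{"fn": "apply_moves", "kwargs": {"targets": [0,0.5,0,0,0,0,5,0,0.5,0,0,0,0,5,0,0.5,0,0,0,0,5,0,0.4,0,0,0,0,5,0,0.4,0,0,0,0,5,0,0.4,0,0,0,0,5,0,0.4,0,0,0,0,5,0,0.4,0,0,0,0,5]}}

```text
t: 5.3
tool_pos: [498.6, -14.4, 14.0]
eef_rot: [0.804, 0.595, 0.003, 0.002]
force: [-0.6, 0.1, 0.3]
opening: 49.9
```

```bash
python3 - <<'E'
from h import *
ex=np.array([.956,-.2925]);o=np.array([559,-34.])
go([*(o-26*ex),13],1.274)
f=arm.grab_frame('wrist'); save('w4',f['color'],1.4);f=arm.grab_frame('side'); save('s4',f['color'][205:285,240:350],7)
E
```

```text
t 5.30 pos [498.6 -14.4  14. ] shift cm [-0.1   3.75  0.12] turn [ 0.006 -0.002 -0.   ] F [-0.6  0.1  0.3] T [-0.02  0.05 -0.06] open 49.9 q7 1.38
```

View pics/w4.png

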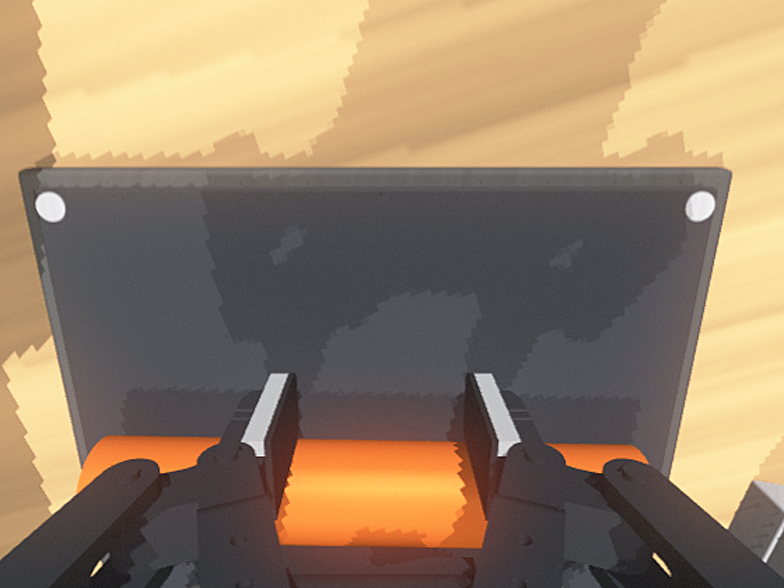

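View pics/s4.png

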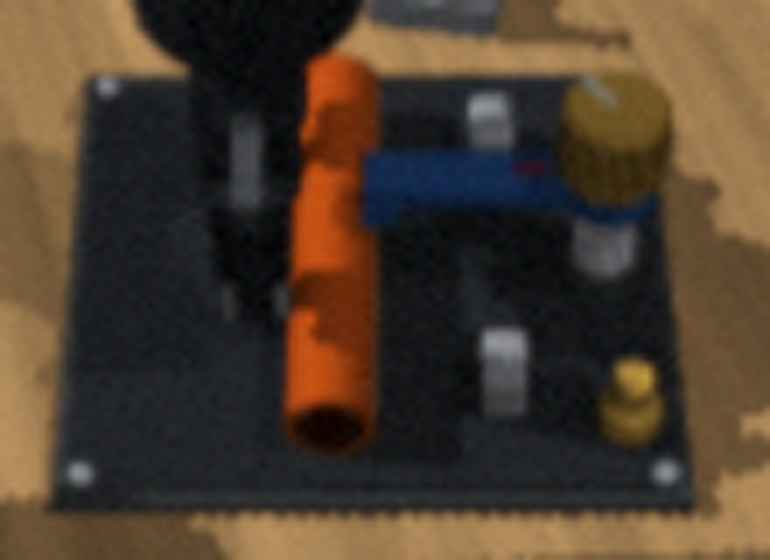

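The tube is rolling (its white line has turned out of sight) and stays parallel. The remaining path to home is clear.

Request:
{"fn": "apply_moves", "kwargs": {"targets": [-0.05,0.4,0.05,0,0,0,5,-0.05,0.4,0.05,0,0,0,5,0,0.4,0,0,0,0,5,0,0.4,0,0,0,0,5,0,0.4,0,0,0,0,5,0,0.3,0,0,0,0,5,0,0.3,0,0,0,0,5,0,0.3,0,0,0,0,5]}}

```text
t: 6.4
tool_pos: [527.9, -24.5, 13.0]
eef_rot: [0.804, 0.595, 0.003, 0.002]
force: [0.1, -0.2, 0.5]
opening: 50.3
```

```bash
python3 - <<'E'
from h import *
ex=np.array([.956,-.2925]);o=np.array([559,-34.])
go([*(o-26*ex),13],1.274)
f=arm.grab_frame('side'); save('s5',f['color'][205:285,240:350],7)
E
```

```text
t 6.40 pos [527.9 -24.5  13. ] shift cm [0.   0.65 0.  ] turn [ 0.007 -0.002 -0.   ] F [ 0.1 -0.2  0.5] T [-0.04  0.06 -0.01] open 50.3 q7 1.39
```

View pics/s5.png

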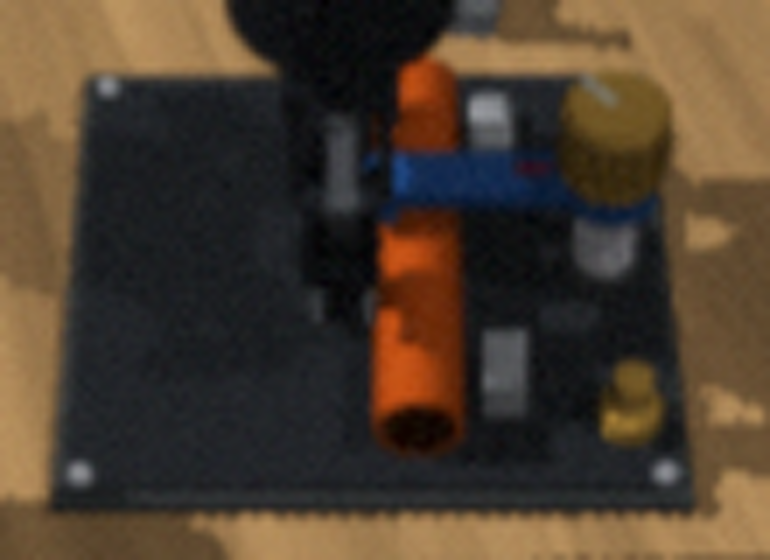

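The tube is about 6 mm short of the stops, passing under the raised keeper. I'll go on in small steps.

Request:
{"fn": "apply_moves", "kwargs": {"targets": [0,0.25,0,0,0,0,5,0,0.25,0,0,0,0,5,0,0.2,0,0,0,0,5,0,0.1,0,0,0,0,5]}}

```text
t: 6.95
tool_pos: [533.3, -26.4, 12.8]
eef_rot: [0.804, 0.595, 0.001, -0.0]
force: [-1.8, 0.2, 1.3]
opening: 50.0
```

```bash
python3 - <<'E'
from h import *
ex=np.array([.956,-.2925]);o=np.array([559,-34.])
go([*(o-26*ex),13],1.274)
f=arm.grab_frame('side'); save('s6',f['color'][205:285,240:350],7)
E
```

```text
t 6.95 pos [533.3 -26.4  12.8] shift cm [ 0.02  0.08 -0.02] turn [ 0.001 -0.001  0.   ] F [-1.8  0.2  1.3] T [0.16 0.42 0.03] open 50.0 q7 1.39
```

View pics/s6.png

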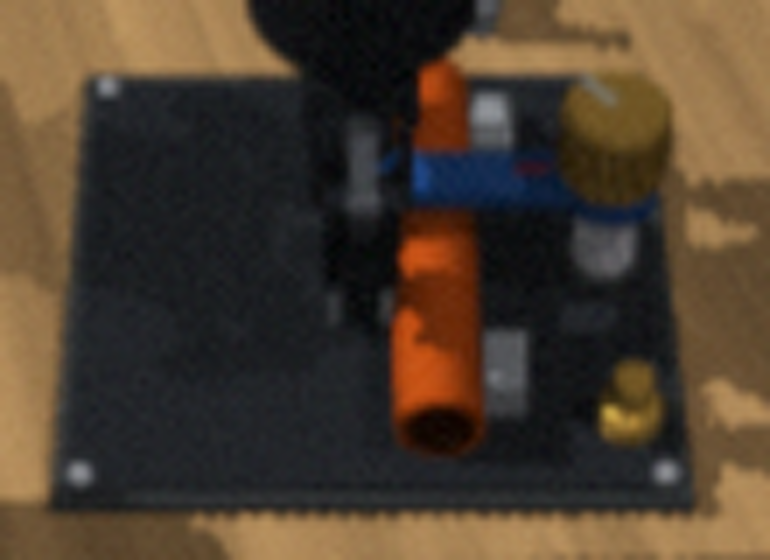

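Request:
{"fn": "apply_moves", "kwargs": {"targets": [0,0.1,0,0,0,0,5,0,0.1,0,0,0,0,5]}}

```text
t: 7.25
tool_pos: [533.3, -26.5, 12.6]
eef_rot: [0.804, 0.595, -0.001, -0.002]
force: [-3.5, 1.6, 3.3]
opening: 50.2
```

```bash
python3 - <<'E'
from h import *
ex=np.array([.956,-.2925]);o=np.array([559,-34.])
go([*(o-26*ex),13],1.274)
E
```

```text
t 7.25 pos [533.3 -26.5  12.6] shift cm [ 0.03  0.08 -0.04] turn [-0.003 -0.001  0.001] F [-3.5  1.6  3.3] T [ 0.29  0.72 -0.  ] open 50.2 q7 1.40
```

Request:
{"fn": "apply_moves", "kwargs": {"targets": [0,-0.1,0,0,0,0,5,0,-0.2,0,0,0,0,5,0,-0.5,0,0,0,0,5,0,-1,0,0,0,0,5,0,-1,0,0,0,0,5,0,-1.2,0,0,0,0,5,0,-1,0,0,0,0,5,0,0,0,0,0,0,5]}}

```text
t: 8.25
tool_pos: [486.0, -11.8, 12.8]
eef_rot: [0.804, 0.595, 0.002, 0.002]
force: [-0.3, 0.7, -0.5]
opening: 49.7
```

```bash
python3 - <<'E'
from h import *
ex=np.array([.956,-.2925]);o=np.array([559,-34.])
go([*(o-72*ex),13],1.274)
f=arm.grab_frame('side'); save('s7',f['color'][205:285,240:350],7)
f=arm.grab_frame('wrist'); save('w7',f['color'],1.4)
E
```

```text
t 8.25 pos [486.  -11.8  12.8] shift cm [ 0.02  0.43 -0.02] turn [ 0.005 -0.002  0.   ] F [-0.3  0.7 -0.5] T [-0.01  0.01 -0.  ] open 49.7 q7 1.38
```

View pics/s7.png

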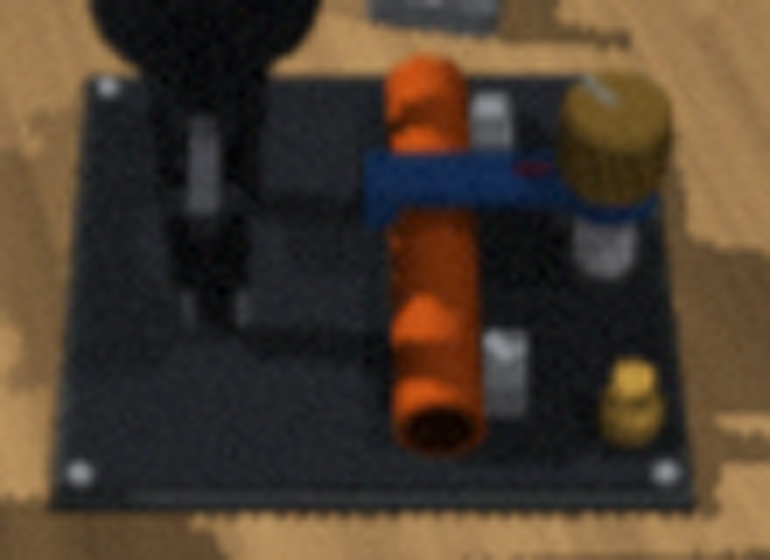

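The tube (side crop 430,250) stays at the stops after the fingers withdraw. The keeper is above it and the ferrule has not moved. Now I go up and over the cap, turning the wrist counter-clockwise to the start of its range.

Request:
{"fn": "apply_moves", "kwargs": {"targets": [0,0,-4,0,0,0,6,0,0,-5,0,0,0,6,0,0,-5,0,0,0,6,0,0,-2,0,0,0,6,0,4,0,0,0,0,6,0,4,0,0,0,0,6,0,4,0,0,0,0,6,0,0,0,0,0,0,6]}}

```text
t: 9.35
tool_pos: [609.4, -49.3, 181.3]
eef_rot: [0.804, 0.594, 0.007, 0.005]
force: [0.3, -0.2, -1.4]
opening: 59.7
```

```bash
python3 - <<'E'
from h import *
go([616,-51,150],1.274+1.32)
f=arm.grab_frame('wrist'); np.savez('w8.npz',**f); save('w8',f['color'],1.4)
E
```

```text
t 9.35 pos [609.4 -49.3 181.3] shift cm [0.02 0.63 3.14] turn [ 0.017  0.007 -1.321] F [ 0.3 -0.2 -1.4] T [0.03 0.09 0.02] open 59.7 q7 1.40
```

View pics/w8.png

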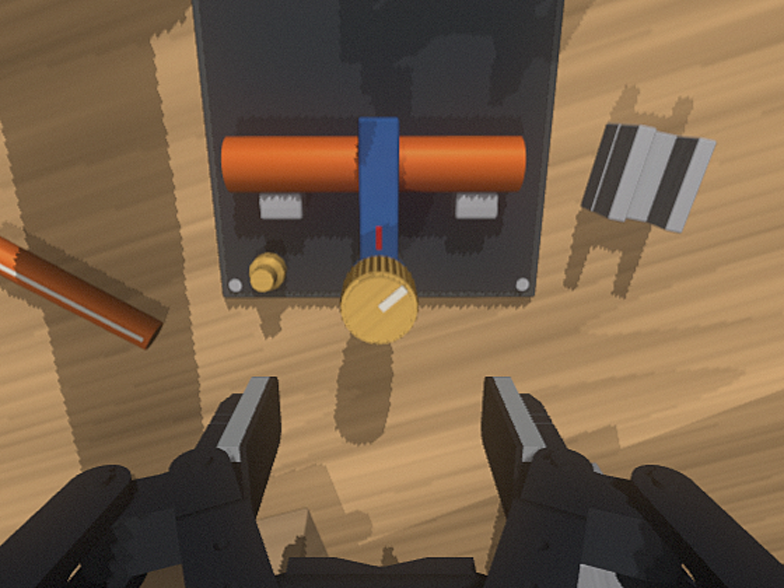

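The view shows the tube (373,165) parallel and against both stops (281,205 and 477,205) under the keeper. The cap top is centred at (379,306), with its white line running to about (405,291).

```bash
python3 - <<'E'
from h import *
f=dict(np.load('w8.npz'))
hsv=cv2.cvtColor(f['color'],cv2.COLOR_RGB2HSV)
save('w8c',f['color'][160:260,220:320],6)
d=f['depth']; print(d[222,270],d[215,275])
o=np.array([559,-34.]);yaw=-.297
c=plane(f,379/1.4,307/1.4,93.4);print(c.round(1), torest(c,yaw,o).round(1), pt(f,372/1.4,315/1.4).round(1))
r=plane(f,406/1.4,290/1.4,93.4)
L=torest(r,yaw,o)-torest(c,yaw,o);print(L,(np.arctan2(L[1],L[0])-np.pi)%(2*np.pi))
# stops & tube in rest frame
for n,u,v,z in [('tubeL front',260,190,25),('tubeR',490,190,25),('stopR face top',281,195,30),('stopL',477,195,30),('screw',235,285,10.5),('screw',522,285,10.5)]:
    p=plane(f,u/1.4,v/1.4,z); print(n,p.round(1),torest(p,yaw,o).round(1))
a=plane(f,235/1.4,285/1.4,10.5)-plane(f,522/1.4,285/1.4,10.5); print('yaw',np.arctan2(a[0],-a[1]))
a=plane(f,359/1.4,125/1.4,61);b=plane(f,399/1.4,125/1.4,61);print('keeper tip',((a+b)/2).round(1),torest((a+b)/2,yaw,o))
E
```

```text
245.71454 242.36249
[614.3 -50.7  93.4] [57.8  0.2] [617.3 -55.1  93. ]
[-8.36433127 12.50436809] 5.301944954244883
tubeL front [ 552.  -101.5   25. ] [ 13.1 -66.6]
tubeR [590.2  22.3  25. ] [13.3 62.9]
stopR face top [557.7 -90.1  30. ] [ 15.2 -54. ]
stopL [589.8  13.9  30. ] [15.4 54.8]
screw [ 603.6 -141.7   10.5] [ 74.1 -90. ]
screw [656.7  30.3  10.5] [74.6 90.1]
yaw -0.29969900805909255
keeper tip [537.6 -27.   61. ] [-22.53896382   0.42091588]
```

View pics/w8c.png

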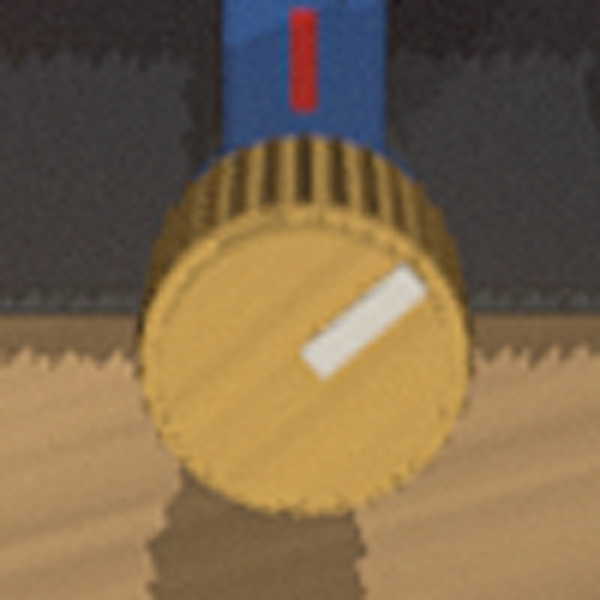

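Request:
{"fn": "apply_moves", "kwargs": {"targets": [0,0.5,0,0.016,0.007,-0.17,6,0,0,0,0,0,-0.17,6,0,0,0,0,0,-0.17,6,0,0,0,0,0,-0.17,6,0,0,0,0,0,-0.17,6,0,0,0,0,0,-0.17,6,0,0,0,0,0,-0.17,6,0,0,0,0,0,-0.15,6]}}

```text
t: 10.4
tool_pos: [599.6, -47.4, 178.5]
eef_rot: [0.238, 0.971, 0.003, -0.009]
force: [-0.9, 0.0, -1.4]
opening: 60.2
```

```bash
python3 - <<'E'
from h import *
go([615,-51,66],1.274+1.32)
E
```

```text
t 10.40 pos [599.6 -47.4 178.5] shift cm [-1.74  0.36 11.22] turn [ 0.001 -0.019  0.068] F [-0.9  0.  -1.4] T [-0.06 -0.01  0.01] open 60.2 q7 2.52
```

Request:
{"fn": "apply_moves", "kwargs": {"targets": [-1.7,0.35,2,0,-0.019,0,6,0,0,2,0,0,0,6,0,0,0,0,0,0,6,0,0,0,0,0,0,6]}}

```text
t: 10.9
tool_pos: [612.0, -51.2, 137.9]
eef_rot: [0.236, 0.972, 0.0, -0.001]
force: [0.5, 0.4, -0.1]
opening: 60.0
```

```bash
python3 - <<'E'
from h import *
go([615,-51,66],1.274+1.32)
f=arm.grab_frame('wrist'); np.savez('w9.npz',**f); save('w9',f['color'],1.4)
E
```

```text
t 10.90 pos [612.  -51.2 137.9] shift cm [-0.28  0.15  7.19] turn [ 0.    -0.002  0.07 ] F [ 0.5  0.4 -0.1] T [-0.03 -0.02 -0.01] open 60.0 q7 2.50
```

View pics/w9.png

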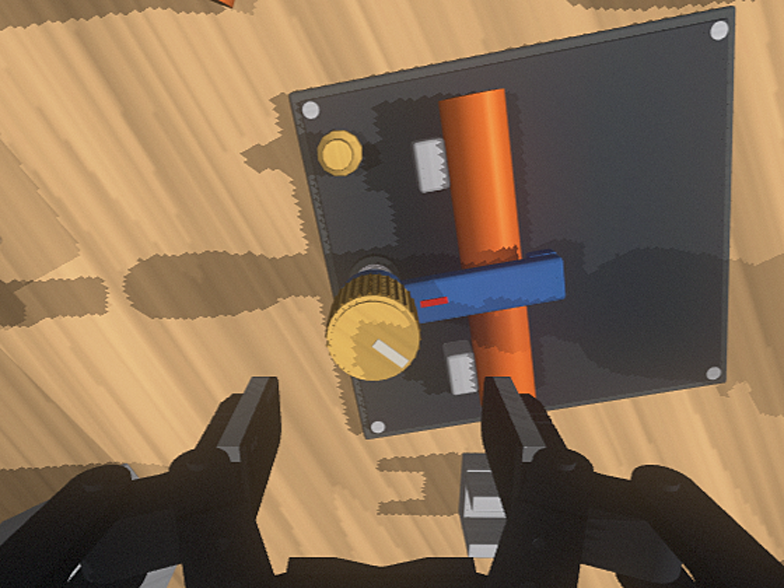

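```bash
python3 - <<'E'
from h import *
f=dict(np.load('w9.npz'))
o=np.array([559,-34.]);yaw=-.297
c=plane(f,374/1.4,338/1.4,93.4);r=plane(f,403/1.4,362/1.4,93.4)
print(c.round(1), torest(c,yaw,o).round(1), pt(f,360/1.4,340/1.4).round(1))
L=torest(r,yaw,o)-torest(c,yaw,o);print(L,(np.arctan2(L[1],L[0])-np.pi)%(2*np.pi))
r2=plane(f,375/1.4,343/1.4,93.4);L=torest(r,yaw,o)-torest(r2,yaw,o);print(L,(np.arctan2(L[1],L[0])-np.pi)%(2*np.pi))
E
```

```text
[614.9 -51.8  93.4] [58.7 -0.6] [620.1 -53.6  93.7]
[-9.33001233 12.09131179] 5.369589842121993
[-9.33394943  9.95623239] 5.465539275871446
```

Request:
{"fn": "apply_moves", "kwargs": {"targets": [-0.2,0.15,0,0,0,-0.15,6,0,0,0,0,0,-0.15,6,0,0,0,0,0,0,6,0,0,0,0,0,0,6]}}

```text
t: 11.45
tool_pos: [615.1, -50.6, 141.0]
eef_rot: [0.086, 0.996, 0.0, 0.001]
force: [0.3, -0.3, 0.4]
opening: 60.2
```

```bash
python3 - <<'E'
from h import *
go([615.3,-51.5,66],1.274+1.32)
E
```

```text
t 11.45 pos [615.1 -50.6 141. ] shift cm [-0.03 -0.09  7.5 ] turn [0.001 0.002 0.376] F [ 0.3 -0.3  0.4] T [-0.04  0.04 -0.  ] open 60.2 q7 2.74
```

Request:
{"fn": "apply_moves", "kwargs": {"targets": [0,-0.1,1,0,0,0,6,0,0,2,0,0,0,6,0,0,2,0,0,0,6,0,0,1.2,0,0,0,6,0,0,0,0,0,0,6,0,0,0,0,0,0,6]}}

```text
t: 12.2
tool_pos: [615.2, -51.8, 76.3]
eef_rot: [0.088, 0.996, -0.0, 0.001]
force: [0.2, 0.7, 0.5]
opening: 59.9
```

```bash
python3 - <<'E'
from h import *
go([615.3,-51.5,66],1.274+1.32)
E
```

```text
t 12.20 pos [615.2 -51.8  76.3] shift cm [-0.    0.03  1.03] turn [-0.     0.003  0.371] F [0.2 0.7 0.5] T [-0.04 -0.05  0.01] open 59.9 q7 2.70
```

Request:
{"fn": "apply_moves", "kwargs": {"targets": [0,0,0.5,0,0,0,6,0,0,0.5,0,0,0,6,0,0,0,0,0,0,6,0,0,0,0,0,0,4.2,0,0,0,0,0,0,4.2], "force": 40}}

```text
t: 12.82
tool_pos: [616.4, -51.9, 67.3]
eef_rot: [0.088, 0.996, -0.0, 0.003]
force: [0.3, 0.2, -0.2]
opening: 42.0
```

```bash
python3 - <<'E'
from h import *
go([615.3,-51.5,66],1.274+1.32)
f=arm.grab_frame('side'); save('s10',f['color'][205:285,240:350],7)
E
```

```text
t 12.82 pos [616.4 -51.9  67.3] shift cm [0.11 0.02 0.12] turn [0.001 0.005 0.371] F [ 0.3  0.2 -0.2] T [-0.02  0.02 -0.  ] open 42.0 q7 2.69
```

View pics/s10.png

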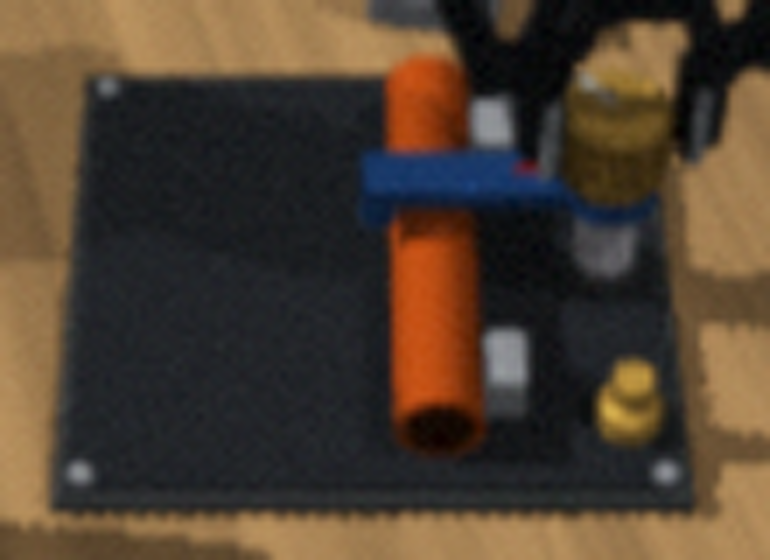

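The fingers straddle the cap (615,140). Closing on it.

Request:
{"fn": "apply_moves", "kwargs": {"targets": [0.1,0,0.1,0,0.004,0,4.0,0,0,0,0,0,0,3.0,0,0,0,0,0,0,3.0,0,0,0,0,0,0,3.0], "force": 40}}

```text
t: 13.38
tool_pos: [615.5, -51.7, 66.5]
eef_rot: [0.088, 0.996, -0.0, 0.001]
force: [0.2, 0.3, 0.4]
opening: 34.8
```

```bash
python3 - <<'E'
from h import *
go([615.3,-51.5,66],1.274+1.32)
E
```

```text
t 13.38 pos [615.5 -51.7  66.5] shift cm [0.02 0.02 0.05] turn [0.    0.002 0.371] F [0.2 0.3 0.4] T [-0.    0.04  0.07] open 34.8 q7 2.70
```

Request:
{"fn": "apply_moves", "kwargs": {"targets": [0,0,0.02,0,0,0.15,3.0,0,0,0.025,0,0,0.15,3.0,0,0,0.025,0,0,0.15,3.0,0,0,0.025,0,0,0.15,3.0]}}

```text
t: 13.88
tool_pos: [615.5, -51.7, 65.5]
eef_rot: [0.387, 0.922, 0.0, 0.001]
force: [-0.4, -0.5, -1.0]
opening: 34.6
```

```bash
cat >> h.py <<'E'
def st():
    s=arm.read_state(); R=Ro.from_quat(s['eef_rot']).as_matrix()
    a=np.arctan2(R[1,0],R[0,0]); 
    d=np.array(s['tool_pos'])-[615.5,-51.7,66.5]
    print('t %.2f ang %.3f (cw turned %.3f mod 2pi) q7 %.2f pos %s dpos(tool cm) %s F %s T %s open %.1f tilt %s'%(s['t'],a,(2.965-a)%(2*np.pi),s['joint_pos'][6],np.round(s['tool_pos'],1),(-R.T@d/10).round(2),np.round(s['force'],1),np.round(s['wrist_torque'],2),s['opening'],R[:2,2].round(3)))
E
python3 - <<'E'
from h import *
st()
E
```

```text
t 13.88 ang 2.347 (cw turned 0.618 mod 2pi) q7 2.26 pos [615.5 -51.7  65.5] dpos(tool cm) [ 0.    0.01 -0.1 ] F [-0.4 -0.5 -1. ] T [-0.07  0.04  0.06] open 34.6 tilt [0.002 0.   ]
```

Request:
{"fn": "apply_moves", "kwargs": {"targets": [0,0,0.025,0,0,0.16,3.0,0,0,0.025,0,0,0.16,3.0,0,0,0.025,0,0,0.16,3.0,0,0,0.025,0,0,0.16,3.0,0,0,0.025,0,0,0.16,3.0,0,0,0.025,0,0,0.16,3.0,0,0,0.025,0,0,0.16,3.0,0,0,0.025,0,0,0.16,3.0]}}

```text
t: 14.88
tool_pos: [615.4, -51.7, 63.4]
eef_rot: [0.87, 0.493, 0.0, 0.001]
force: [1.0, -0.3, 0.0]
opening: 34.6
```

```bash
python3 - <<'E'
from h import *
st()
f=arm.grab_frame('side'); save('s11',f['color'][205:285,240:350],7)
E
```

```text
t 14.88 ang 1.030 (cw turned 1.935 mod 2pi) q7 1.36 pos [615.4 -51.7  63.4] dpos(tool cm) [ 0.    0.01 -0.31] F [ 1.  -0.3  0. ] T [-0.19  0.11  0.04] open 34.6 tilt [ 0.002 -0.001]
```

View pics/s11.png

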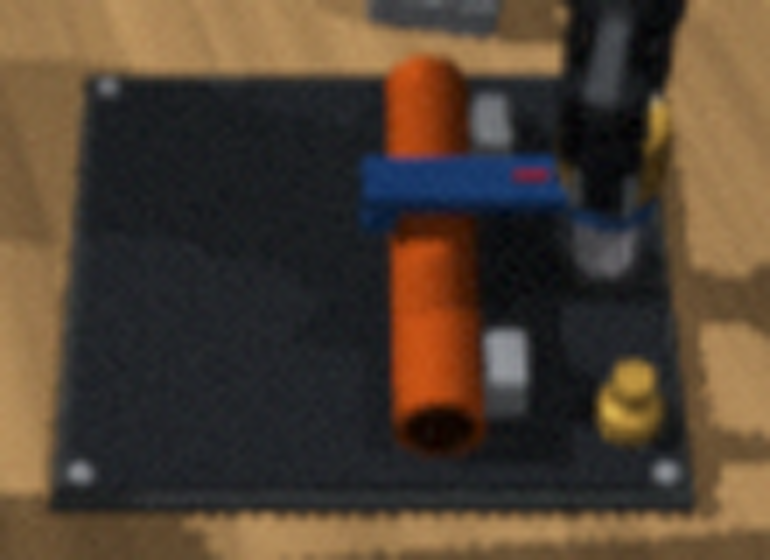

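The keeper sinks (its top edge moved from row 150 to 155) and the tube stays home. I'll keep turning.

Request:
{"fn": "apply_moves", "kwargs": {"targets": [0,0,0.025,0,0,0.16,3.0,0,0,0.025,0,0,0.16,3.0,0,0,0.025,0,0,0.16,3.0,0,0,0.025,0,0,0.16,3.0,0,0,0.025,0,0,0.16,3.0,0,0,0.025,0,0,0.16,3.0,0,0,0.025,0,0,0.16,3.0,0,0,0.025,0,0,0.16,3.0]}}

```text
t: 15.92
tool_pos: [615.4, -51.7, 61.4]
eef_rot: [0.991, -0.135, 0.0, 0.001]
force: [-0.2, -1.5, -0.9]
opening: 34.6
```

```bash
python3 - <<'E'
from h import *
st()
f=arm.grab_frame('wrist'); save('w12',f['color'],1.4)
E
```

```text
t 15.93 ang -0.272 (cw turned 3.237 mod 2pi) q7 0.44 pos [615.4 -51.7  61.4] dpos(tool cm) [ 0.01  0.   -0.51] F [-0.2 -1.5 -0.9] T [-0.09  0.15  0.09] open 34.6 tilt [ 0.    -0.002]
```

View pics/w12.png

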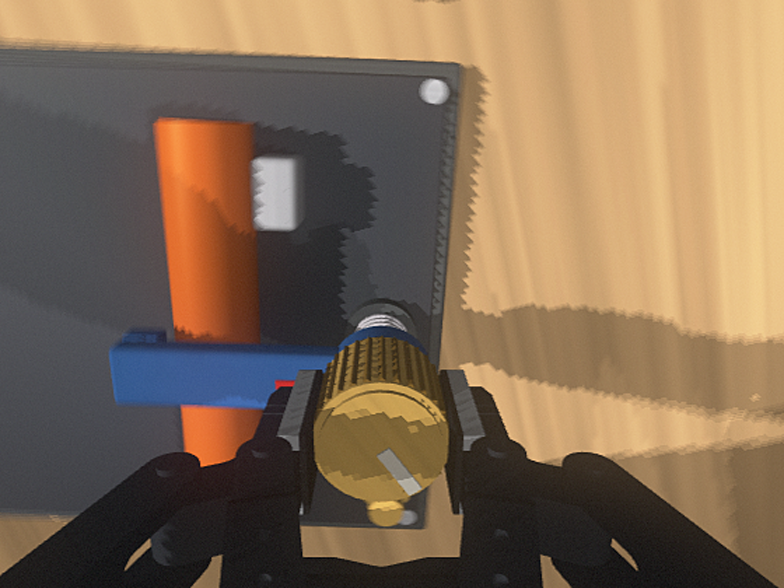

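The cap's white line runs from (380,445) to (412,490). It still needs about 2.1 rad to reach the keeper direction, which agrees with the estimate of 5.4 rad in total.

Request:
{"fn": "apply_moves", "kwargs": {"targets": [0,0,0.025,0,0,0.16,3.0,0,0,0.025,0,0,0.16,3.0,0,0,0.025,0,0,0.16,3.0,0,0,0.025,0,0,0.16,3.0,0,0,0.025,0,0,0.16,3.0,0,0,0.025,0,0,0.16,3.0,0,0,0.025,0,0,0.16,3.0,0,0,0.025,0,0,0.16,3.0]}}

```text
t: 16.98
tool_pos: [615.5, -51.7, 59.3]
eef_rot: [0.711, -0.703, -0.0, 0.001]
force: [-0.5, -1.7, 1.2]
opening: 34.5
```

Request:
{"fn": "apply_moves", "kwargs": {"targets": [0,0,0.02,0,0,0.12,3.0,0,0,0.02,0,0,0.1,3.0,0,0,0.02,0,0,0.1,3.0,0,0,0.015,0,0,0.1,3.0]}}

```text
t: 17.48
tool_pos: [615.4, -51.7, 58.6]
eef_rot: [-0.55, 0.835, 0.001, -0.001]
force: [-0.7, -0.5, 2.5]
opening: 34.9
```

```bash
python3 - <<'E'
from h import *
st()
f=arm.grab_frame('wrist'); save('w13',f['color'],1.4)
E
```

```text
t 17.48 ang -1.978 (cw turned 4.943 mod 2pi) q7 -0.94 pos [615.4 -51.7  58.6] dpos(tool cm) [-0.   -0.   -0.79] F [-0.7 -0.5  2.5] T [0.02 0.02 0.07] open 34.9 tilt [-0.004  0.001]
```

View pics/w13.png

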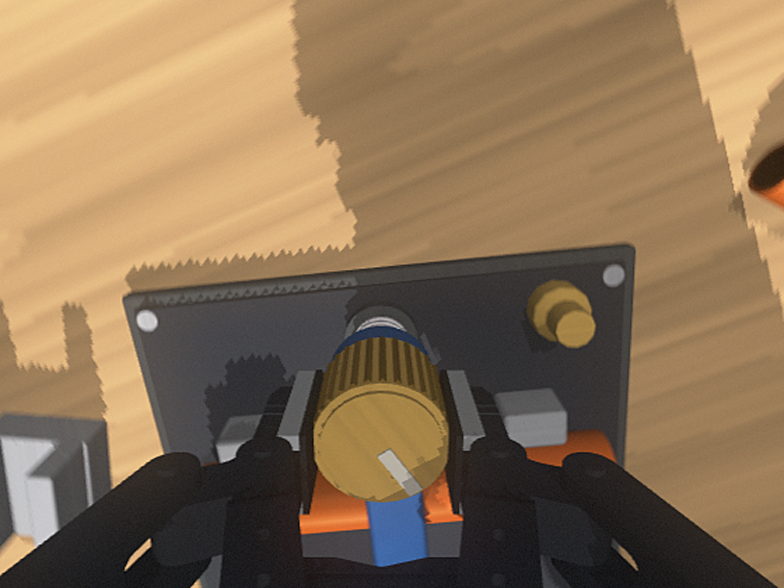

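The line (380,450)→(412,488) is about 0.45 rad short of the keeper direction. I'll do the last part in small steps and watch the moment.

Request:
{"fn": "apply_moves", "kwargs": {"targets": [0,0,0.012,0,0,0.07,3.0,0,0,0.012,0,0,0.07,3.0,0,0,0.01,0,0,0.06,3.0,0,0,0.01,0,0,0.05,3.0]}}

```text
t: 18.02
tool_pos: [615.4, -51.7, 58.2]
eef_rot: [-0.445, 0.896, 0.002, -0.002]
force: [-0.6, -0.2, 2.7]
opening: 34.9
```

```bash
python3 - <<'E'
from h import *
st()
E
```

```text
t 18.02 ang -2.219 (cw turned 5.184 mod 2pi) q7 -1.16 pos [615.4 -51.7  58.2] dpos(tool cm) [-0.   -0.   -0.83] F [-0.6 -0.2  2.7] T [ 0.08 -0.02  0.04] open 34.9 tilt [-0.005  0.002]
```

Request:
{"fn": "apply_moves", "kwargs": {"targets": [0,0,0.01,0,0,0.05,3.0,0,0,0.008,0,0,0.05,3.0,0,0,0.008,0,0,0.05,3.0,0,0,0,0,0,0,3.0]}}

```text
t: 18.52
tool_pos: [615.4, -51.7, 58.0]
eef_rot: [-0.382, 0.924, 0.003, -0.002]
force: [0.0, -0.4, 3.6]
opening: 34.8
```

```bash
python3 - <<'E'
from h import *
st()
E
```

```text
t 18.52 ang -2.357 (cw turned 5.322 mod 2pi) q7 -1.28 pos [615.4 -51.7  58. ] dpos(tool cm) [-0.01 -0.   -0.85] F [ 0.  -0.4  3.6] T [ 0.06 -0.1  -0.01] open 34.8 tilt [-0.007  0.004]
```

Request:
{"fn": "apply_moves", "kwargs": {"targets": [0,0,0,0,0,0.05,3.0,0,0,0,0,0,0.05,3.0,0,0,0,0,0,0.05,3.0]}}

```text
t: 18.9
tool_pos: [615.4, -51.8, 57.8]
eef_rot: [-0.316, 0.949, 0.003, -0.003]
force: [-1.0, -0.5, 1.7]
opening: 34.9
```

```bash
python3 - <<'E'
from h import *
st()
E
```

```text
t 18.90 ang -2.498 (cw turned 5.463 mod 2pi) q7 -1.41 pos [615.4 -51.8  57.8] dpos(tool cm) [-0.01  0.01 -0.87] F [-1.  -0.5  1.7] T [-0.02 -0.11  1.13] open 34.9 tilt [-0.008  0.004]
```

```bash
python3 - <<'E'
from h import *
f=arm.grab_frame('wrist'); np.savez('w14.npz',**f); save('w14',f['color'][200:420,150:400],3)
st()
c=plane(f,381/1.4,445/1.4,85)
E
```

```text
t 18.95 ang -2.497 (cw turned 5.462 mod 2pi) q7 -1.41 pos [615.4 -51.7  57.8] dpos(tool cm) [-0.    0.   -0.87] F [-1.5 -1.7  2.6] T [-0.01 -0.1   0.97] open 34.7 tilt [-0.008  0.004]
```

View pics/w14.png

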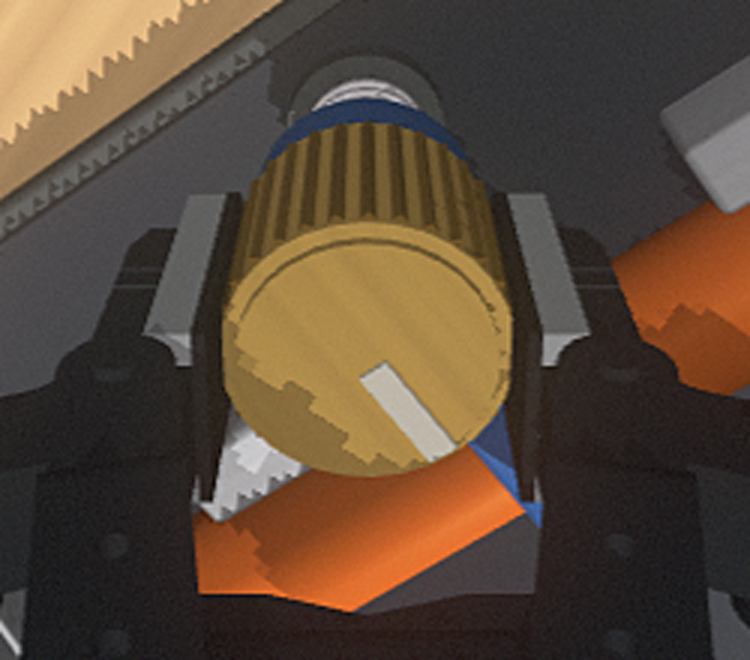

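```bash
python3 - <<'E'
from h import *
f=dict(np.load('w14.npz')); o=np.array([559,-34.]);yaw=-.298
P=lambda u,v:torest(plane(f,150+u/3,200+v/3,85),yaw,o)
a=P(373,371);b=P(440,455); L=b-a; print(a,b,L,np.arctan2(L[1],L[0])-np.pi, np.arctan2(L[1],L[0])+np.pi)
print('centre',P(368,350))
E
```

```text
[57.90772688  0.39375573] [43.11959524  0.88182076] [-14.78813165   0.48806502] -0.0329918573533452 6.2501934498262415
centre [60.64650376 -0.85560643]
```

The white line points along the keeper at the red mark (angle -0.03 rad from the ray cast), and the moment jumped to 1.1 N m, so the cap is bottomed out. I'll unwind the twist first to find the zero angle.

Request:
{"fn": "apply_moves", "kwargs": {"targets": [0,0,0,0,0,-0.02,3.0,0,0,0,0,0,0,3.0]}}

```text
t: 19.2
tool_pos: [615.4, -51.7, 57.8]
eef_rot: [-0.328, 0.945, 0.003, -0.003]
force: [-1.1, -0.2, 2.7]
opening: 34.7
```

```bash
python3 - <<'E'
from h import *
st()
E
```

```text
t 19.20 ang -2.473 (cw turned 5.438 mod 2pi) q7 -1.39 pos [615.4 -51.7  57.8] dpos(tool cm) [-0.    0.   -0.87] F [-1.1 -0.2  2.7] T [ 0.02 -0.17  0.01] open 34.7 tilt [-0.008  0.005]
```

Request:
{"fn": "apply_moves", "kwargs": {"targets": [0,0,-0.025,0,0,-0.16,3.0,0,0,-0.025,0,0,-0.16,3.0,0,0,-0.025,0,0,-0.16,3.0,0,0,-0.025,0,0,-0.16,3.0,0,0,-0.025,0,0,-0.16,3.0,0,0,-0.025,0,0,-0.16,3.0,0,0,-0.025,0,0,-0.16,3.0,0,0,-0.025,0,0,-0.16,3.0]}}

```text
t: 20.2
tool_pos: [615.4, -51.7, 59.9]
eef_rot: [0.839, -0.544, -0.004, -0.0]
force: [-0.7, 0.9, 1.6]
opening: 34.7
```

```bash
python3 - <<'E'
from h import *
st()
E
```

```text
t 20.20 ang -1.151 (cw turned 4.116 mod 2pi) q7 -0.23 pos [615.4 -51.7  59.9] dpos(tool cm) [-0.   -0.   -0.66] F [-0.7  0.9  1.6] T [-0.24 -0.05 -0.06] open 34.7 tilt [-0.006  0.005]
```

Request:
{"fn": "apply_moves", "kwargs": {"targets": [0,0,-0.015,0,0,-0.1,3.0,0,0,-0.01,0,0,-0.08,3.0,0,0,0,0,0,0,3.0,0,0,0,0,0,0,3.0]}}

```text
t: 20.7
tool_pos: [615.5, -51.7, 60.2]
eef_rot: [0.886, -0.464, -0.003, -0.001]
force: [-0.3, 0.3, 2.3]
opening: 34.8
```

```bash
python3 - <<'E'
from h import *
st()
f=arm.grab_frame('wrist'); np.savez('w15.npz',**f); save('w15',f['color'],1.4)
f=arm.grab_frame('side'); save('s15',f['color'][205:285,240:350],7)
E
```

```text
t 20.70 ang -0.965 (cw turned 3.930 mod 2pi) q7 -0.08 pos [615.5 -51.7  60.2] dpos(tool cm) [-0.   -0.   -0.63] F [-0.3  0.3  2.3] T [-0.19 -0.02  0.04] open 34.8 tilt [-0.004  0.005]
```

View pics/w15.png

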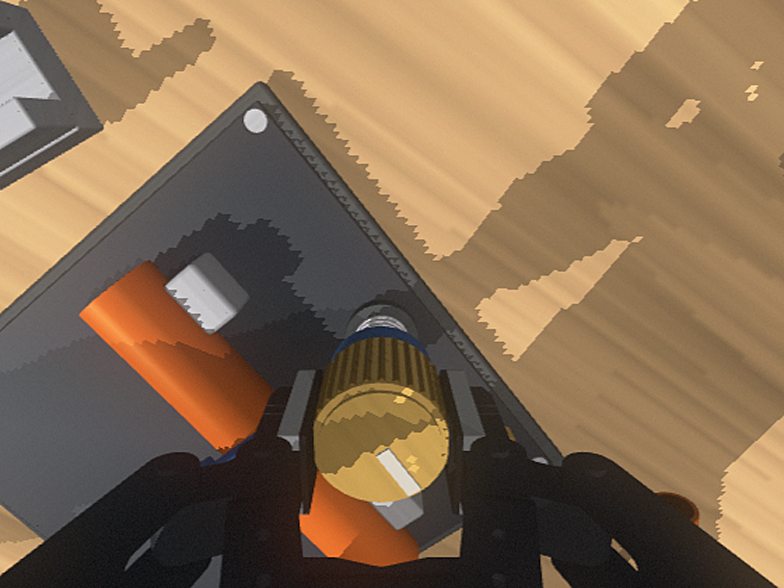

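View pics/s15.png

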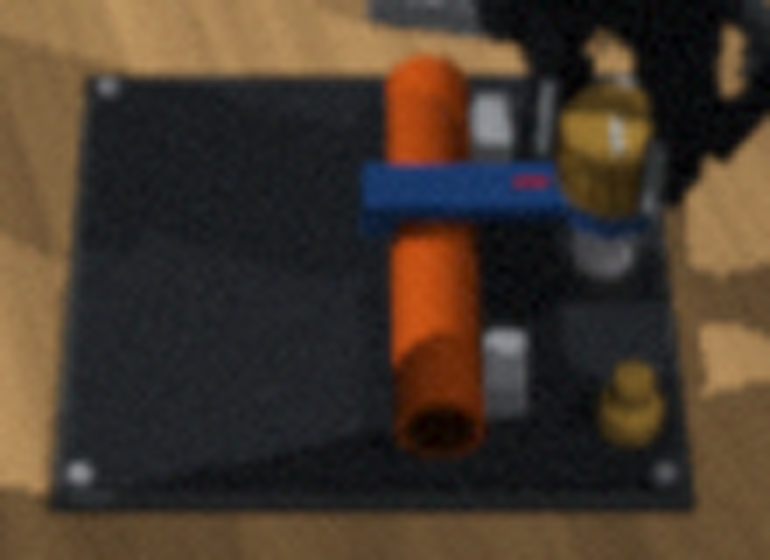

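The tube is at home against the stops, the keeper is low, and the cap line points sideways. The tool shows 1.51 rad backed off, so I'll add 0.06.

Request:
{"fn": "apply_moves", "kwargs": {"targets": [0,0,-0.01,0,0,-0.06,3.0,0,0,0,0,0,0,3.0,0,0,0,0,0,0,3.0]}}

```text
t: 21.18
tool_pos: [615.5, -51.7, 60.3]
eef_rot: [0.899, -0.438, -0.003, -0.001]
force: [-0.3, 0.5, 2.7]
opening: 35.0
```

```bash
python3 - <<'E'
from h import *
st()
f=arm.grab_frame('wrist'); np.savez('w16.npz',**f); save('w16',f['color'][200:400,170:370],3)
E
```

```text
t 21.18 ang -0.906 (cw turned 3.871 mod 2pi) q7 -0.03 pos [615.5 -51.7  60.3] dpos(tool cm) [-0.   -0.   -0.62] F [-0.3  0.5  2.7] T [-0.15 -0.06  0.07] open 35.0 tilt [-0.004  0.004]
```

View pics/w16.png

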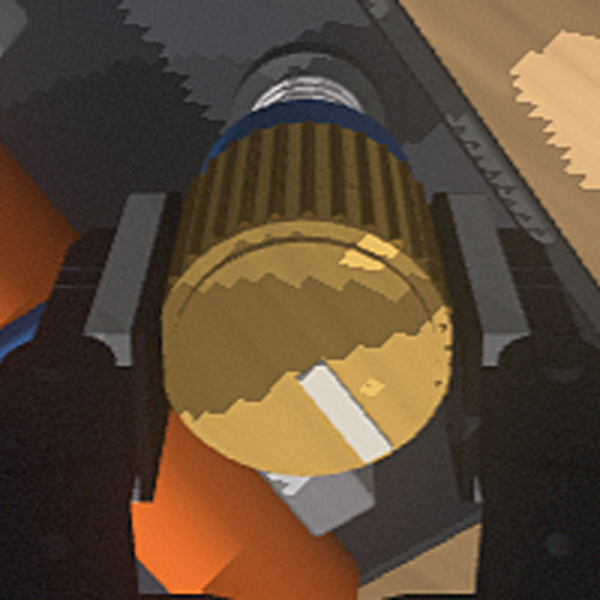

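```bash
python3 - <<'E'
from h import *
f=dict(np.load('w16.npz')); o=np.array([559,-34.]);yaw=-.298
P=lambda u,v:torest(plane(f,170+u/3,200+v/3,87.5),yaw,o)
a=P(313,371);b=P(379,456); L=b-a; print(L,(np.arctan2(L[1],L[0])-np.pi)%(2*np.pi))
f=arm.grab_frame('top'); save('t16',f['color'],1.4); st()
E
```

```text
[ -0.29537326 -14.74833609] 1.550771438937117
t 21.27 ang -0.906 (cw turned 3.871 mod 2pi) q7 -0.03 pos [615.5 -51.7  60.3] dpos(tool cm) [ 0.    0.   -0.62] F [-0.7  0.9  2.3] T [-0.18 -0.04  0.  ] open 35.0 tilt [-0.004  0.004]
```

View pics/t16.png

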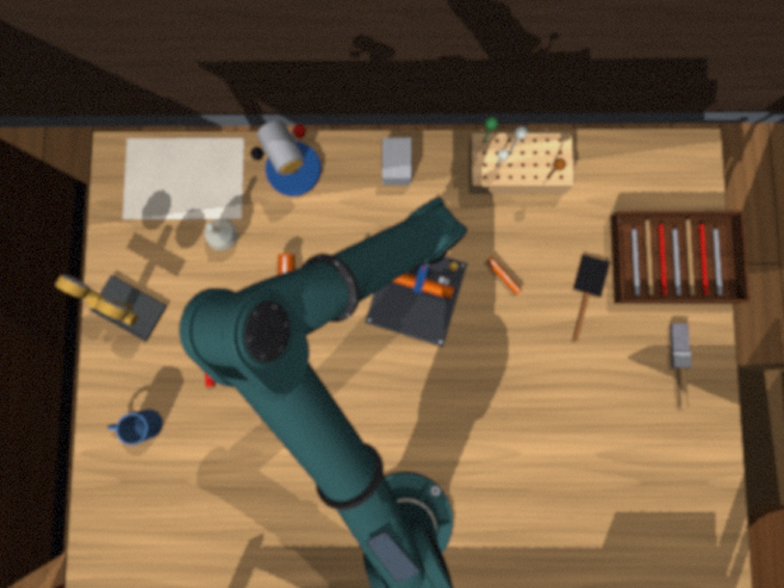

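```bash
python3 - <<'E'
from h import *
print(arm.sign_off()); st()
E
```

```text
the job is handed in; nothing more can be done
None
the job is handed in; nothing more can be done
```

I handed the job in at about 21.3 s of the 72 s allowed. The tube is home against both stops, and the arm is still gripping the cap about a quarter turn back from bottomed.

- **Tube:** I pushed it from behind with two spread fingertips. Its white line turned out of sight, so it rolled. At the stops it stopped moving, the push built up to about 4 N, and there was no twist. The wrist and side pictures then showed it parallel and touching both stops under the keeper, and it stayed there while I turned the cap.
- **Cap:** I screwed it down about 5.44 rad in one grip, until the moment jumped to 1.1 N m and the white line pointed at the red mark (camera reading -0.03 rad). I released the twist and backed it off.
- **Last checks:** The tool angle shows 1.567 rad backed off and the camera 1.55; both are within measuring error of 1.57. The final opening was 35.0 mm, and the forces on the tool were under 3 N.
- **Bystanders:** In the last top view the others in view look unmoved. The arm covers the slotted steel block and most of the scriber there; the block looked in place in earlier wrist pictures, and the scriber was not checked separately.

No check failed. The only disagreements were a few millimetres between the first estimates of the rest's position and up to 0.15 rad in the cap's starting angle; the contact readings settled both.

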